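# Jack up the near side of a parts tray and hold the pump handle down

### The job

Slide the small pump jack in under the lift bracket on the near rail of the parts tray (the side facing the jack; its arm carries a raised triangle), so that the jack stands flat with its saddle centred under the bracket's round pad, and pump its handle until both near feet of the tray stand at least 8 mm clear of the bench. The jack settles back when its handle comes up, so finish still holding the handle pressed down to the bottom of its stroke, with the tray carried by the jack and not touched by the robot. Do not shove the tray out of its place, and do not knock the other things about.

Things in the scene. Friction and masses are not known exactly. Their poses are not given: they have to be found in the camera images.
- lift_pad (a point): centre of the underside of the lift bracket's round steel pad (28 mm across), 59 mm above the bench at the start. The bracket, a dark steel angle, is clamped somewhere along the tray's near rail: arm 44 mm wide, sticking 60 mm out from the rail towards the jack, its top 70 mm high with a raised triangle straight above the pad. The pad's centre is 35 mm out from the rail's face
- tray: parts tray, 3 kg, loose: aluminium frame 340 mm (x) by 240 mm (y), 30 to 60 mm high, under a black 6 mm plate with collars up to 102 mm high, on four levelling feet 32 mm across, 140 and 105 mm from the middle. Origin on the bench under its middle, z up. Its -y side is the near side with the lift bracket, facing the jack; the jack's straight way in is along its +y axis
- foot_a (a point): underside of the near left foot as seen from the jack (tray -x, -y corner: 140 mm and 105 mm from the middle); its height is the clearance under that foot, 0 at the start
- foot_b (a point): underside of the near right foot (tray +x, -y corner: 140 mm and 105 mm from the middle); its height is the clearance under that foot, 0 at the start
- jack: pump jack, 0.9 kg, loose on the bench, can be slid along. x runs from its pump end to its saddle end, z up; origin on the bench below the saddle's centre. Base plate 70 mm wide, 10 mm thick, from 185 mm behind to 32 mm ahead of the origin; grey cylinder 54 mm across, 40 mm high around the origin; the handle slopes up backwards from a pivot 112 mm behind the origin, 48 mm high
- pump_block (a point): where to take the jack from above: on the centre line of its upright aluminium pump block, 73 mm behind the saddle's centre, 50 mm above the bench, axes as the jack's. The block is 34 mm wide (jack's y), 50 mm long, from 10 to 66 mm high, free on both sides above the base plate
- saddle (a point): centre of the top of the jack's saddle, a dark steel disc 34 mm across; 50 mm high when down, so it passes under the pad with 9 mm to spare; can rise 34 mm. The first full handle stroke lifts it about 10 mm (9 mm of it empty), each further one about 7 mm: three or four do. Loaded with the handle up it sinks 1 to 2 mm/s, by up to 4 mm; with the handle held down it stays
- handle_end (a point): middle of the black rubber grip at the end of the pump handle, on the bar's centre line 143 mm from the pivot; the grip is 65 mm long, 24 mm wide and 18 mm thick, with a flat top. With the handle up it is 130 mm high and 229 mm behind the saddle's centre; with the handle down 57 mm high and 255 mm behind
- pump_handle (a joint): pump handle angle, rad: 0 is up (the bar slopes 35 degrees up and backwards), 0.55 is the bottom stop (3.5 degrees above level). A spring brings it up when let go; it must come all the way up between strokes. Pressing takes 5 to 15 N at the grip, more when fast (about 0.1 m/s is good), holding it down 4 to 8 N
- collar_a: a loose turned steel collar, 26 mm across and 36 mm tall, standing on the bench on the robot's side of the jack; origin: centre of its underside
- collar_b: a second such collar standing on the bench beyond the jack; origin: centre of its underside
- spanner: an open-ended spanner, 180 mm long, lying flat on the bench beyond the jack; origin about mid-length
- mallet: a hammer lying on the bench to the right; origin about mid-length
- chip_brush: a hand brush lying on the bench to the right; origin about mid-length
- caliper: a caliper, 200 mm long and 11 mm thick, lying flat to the right; origin at its middle
- oil_bottle: a white oil bottle, 60 mm across and 150 mm tall, standing to the right near the robot; origin: centre of its underside
- collar_c: a loose collar, 26 mm across and 36 mm tall, standing on the tray's plate between the pegged ones; z along its axis; origin: centre of its underside

How it is judged:
On the way, in this order (a step that is already met when the one before it is completed fails the run):
1. the jack stands flat on the bench with its saddle under the pad of the lift bracket (centres within 10 mm), the tray still on its feet (horizontal distance between saddle and lift_pad below 0.01 m and height (world z) of jack below 0.004 m and angle between jack's own z axis and vertical below 0.05 rad and height (world z) of each of foot_a, foot_b below 0.002 m), for 0.2 s.
2. the jack has taken the load: both near feet are off the bench by more than 3 mm and the saddle presses on the bracket (height (world z) of each of foot_a, foot_b above 0.003 m and contact force between jack and tray above 4 N and horizontal distance between saddle and lift_pad below 0.013 m), for 0.1 s.
At the end, for the whole second after the job is handed in: fingers press the handle (over 1 N) at the bottom (over 0.48 rad); near feet over 8 mm up; tray still, on the saddle (over 4 N), untouched by the robot; jack flat, saddle within 13 mm of pad centre; tray moved under 25 mm, bystanders under 30 mm; the collar on the tray stands (height (world z) of each of foot_a, foot_b above 0.008 m and contact force between jack and tray above 4 N and horizontal distance between saddle and lift_pad below 0.013 m and angle between jack's own z axis and vertical below 0.05 rad and height (world z) of jack below 0.004 m and value of joint pump_handle above 0.48 rad and contact force between the fingers and jack above 1 N and contact force between each of the arm, the fingers and tray below 0.5 N and linear speed of tray below 0.01 m/s and distance of tray from where it was at the start of the episode below 0.025 m and angle between collar_c's own z axis and vertical below 0.3 rad and distance of each of collar_a, collar_b, spanner, mallet, chip_brush, caliper, oil_bottle from where it was at the start of the episode below 0.03 m); the arm keeps its last pose, push and grip.
It fails at once if the tray is shoved out of its place (its middle moved by more than 25 mm) (distance of tray from where it was at the start of the episode above 0.025 m).
It fails at once if a bystander on the bench is knocked about (moved more than 30 mm), or the collar on the tray is knocked over (distance of any of collar_a, collar_b, spanner, mallet, chip_brush, caliper, oil_bottle from where it was at the start of the episode above 0.03 m or angle between collar_c's own z axis and vertical above 0.5 rad).
It also fails if it takes over 64 s, if anything falls off the work surface, if the arm or the gripper's body presses on something with over 40 N, if the wrist force passes 120 N, or if a joint passes its speed limit or range.

### The arm

A 7-joint arm with a two-finger parallel gripper is mounted at the origin on the work surface. World frame = base frame: x ahead of the robot, y to its left, z up, the work surface at z = 0. Lengths are in m, angles in rad, forces in N, time in s.
With the tool pointing down it reaches from about 0.425 to 0.875 m from the base axis. Payload 9.9 kg.
Tool frame: the origin (TCP) lies on the centre line of the jaws, within the pads' length; the fingertips stand 14 mm ahead of it and the grasp point (between the pads) lies 5 mm behind it; z points along the fingers, y is the line along which they close (so a half turn about z gives the same grasp; the last joint's range is limited). The gripper opens to 85 mm and grips with 20 to 120 N. Pads are 22 mm wide; open, the fingers measure 114 mm over their backs; the gripper's body (76 mm by 85 mm) begins 54 mm behind the grasp point. The pads swing forward as they close: fully open they stand 13 mm farther back than shut.
Start: joints at [1.123, 0.576, 0.025, 1.437, -0.015, 1.129, -0.057], TCP at [0.24, -0.631, 0.245] pointing down, gripper open.
Joint ranges: [-2.76, 2.76], [-0.34, 2.15], [-1.52, 1.57], [0.19, 2.46], [-1.09, 4.23], [0.17, 1.99], [-2.82, 2.82]. Speed limits (rad/s): [2.22, 2.22, 3.01, 3.01, 3.14, 3.14, 3.14].

### API

Orientations are given as a unit quaternion [w, x, y, z].
In Python, from station import ctrl, viewer, nets gives the robot as it stands.
- The arm moves only by the tool step_arm, never from a script. Its argument "motion" is a list of rows, each an object with "dp": the shift along the world's x, y, z in mm, a list of three; "dr": the turn, a rotation vector about the world's x, y, z in rad, a list of three; "fingers": the closure, from 0 (fully open) to 1 (shut). A call has 1 to 20 rows; each row shifts and turns the commanded pose from where the row before left it; what a row does not reach is not made up. A row lasts 1/12 s, in which the tool goes at most 41.7 mm and 7.16 degrees, less where a joint would pass 70% of its speed; a pose out of reach is approached as far as the arm can. A call is refused whole if a number of a shift passes 41.7 or a number of a turn 0.125, either way. A call with a gripper value outside its range is refused whole. The fingers move at their own pace and stop on an object; the grip force is fixed at half the most. Time passes only in rows, so rows that do not move let the fingers close. It gives the time, the measured TCP pose, the force, the opening and the grip force at its end, in the units of the state.
- ctrl.get_state(): the state, without advancing time (a new reading comes with each control period).
- viewer.read_camera(name): name is "scene" or "top" or "wrist"; returns the picture (480x640x3 uint8, red, green, blue); there is no depth.
- viewer.camera_info(name): a dict with "fovy" (degrees; the focal length in pixels is half the picture's height over the tangent of half this angle, whatever the lens; pixels are square), "cx", "cy" (the principal point, pixels), "rvec" (rotation vector, rad) and "tvec" (3), from world to camera coordinates, as OpenCV has them; the wrist camera has in their place "tool_from_camera" (4x4, takes a point from camera to tool coordinates, whose origin is the TCP and whose axes are the flange's). Camera axes: x right, y down, z forward; pixel columns grow to the right and rows downward; lengths in m; the calibration is good to about 2 mm. The wrist camera is an equidistant fisheye: a pixel r from the principal point sees the ray r / f radians off the axis. A picture is of the moment at which its call begins: read the wrist's pose just before it. camera_info takes no time and is no camera call.
- ctrl.close_job(): hands the job in; it is judged then, once.
Trained networks look in the newest picture that a camera, given by its name, has taken for a name from the list of things; names that differ only in an ending like _2 or _b are one class to them, and where a whole thing is asked for, a point or a joint stands for the part that bears it (a point fixed in the world has none). Each returns a list of dicts, best first, with "score" (0 to 1); they miss things now and then, are a little off and sometimes report something else, mostly with a low value. They report only what shows in the picture. A call takes as long as a camera call.
- nets.recognise(camera, target): "point" ([column, row] in pixels, amid what is visible of it).
The state is a dict: "t": time; "qpos": joint angles; "joint_velocities": joint speeds; "joint_torque": joint torques, N m; "eef_pos": TCP position; "tool_rot": TCP orientation; "contact_force": force on the tool from outside, world axes, zero at the start; "ft_torque": the same for the moment, N m; "width": opening from 0.0 (shut) to 1.0 (fully open); "grasp_force": force on a finger pad.
Only numpy, scipy, OpenCV 4.12 (cv2) and the standard library are available. Lean on these libraries where they do the work, as an engineer would, in place of code of your own. Each camera call takes 0.05 s, during which the arm holds its last target. There are 200 camera calls.

## Working session

There is one attempt and no reset: what is moved stays moved. The work goes in short steps, Python scripts to look and compute and a tool call to move; the robot and the scene stay as the last step left them, time stands still between calls to the robot, and variables do not carry over. Pictures are saved under pics/ and viewed, at most 13 in all, crops included, and the job is handed in when it is done.

Besides the shell and the picture viewer there is one more tool, called after "Emit:" in YAML: its name, and indented under it one key for each argument. step_arm: Moves the arm, as the interface text tells. Its arguments: {"type":"object","properties":{"motion":{"type":"array"}},"required":["motion"]}

```bash
mkdir -p pics; cat > h.py <<'E'
import numpy as np, cv2
from station import ctrl, viewer, nets
from scipy.spatial.transform import Rotation as R
def shot(n,f):
    im=viewer.read_camera(n); cv2.imwrite('pics/'+f,im[:,:,::-1]); return im
def px2w(n,uv,z):
    i=viewer.camera_info(n); f=240/np.tan(np.radians(i['fovy'])/2)
    Rm=R.from_rotvec(np.ravel(i['rvec'])).as_matrix(); t=np.ravel(i['tvec'])
    d=Rm.T@np.array([(uv[0]-i['cx'])/f,(uv[1]-i['cy'])/f,1]); c=-Rm.T@t
    return c+d*(z-c[2])/d[2]
def w2px(n,p):
    i=viewer.camera_info(n); f=240/np.tan(np.radians(i['fovy'])/2)
    q=R.from_rotvec(np.ravel(i['rvec'])).apply(p)+np.ravel(i['tvec'])
    return np.array([i['cx']+f*q[0]/q[2],i['cy']+f*q[1]/q[2]])
E
python3 - <<'E'
from h import *
print(ctrl.get_state())
shot('top','t1.png');shot('scene','s1.png')
for n,z in [('jack',.03),('saddle',.05),('lift_pad',.07),('pump_block',.06),('handle_end',.13),('tray',.06),('foot_a',.0),('collar_a',.02),('collar_c',.12),('spanner',0),('oil_bottle',.1),('mallet',.02),('caliper',.005),('chip_brush',.02)]:
    for c in ['top','scene']:
        try:
            for r in nets.recognise(c,n)[:3]: print(n,c,np.round(r['point']),round(r['score'],2),np.round(px2w(c,r['point'],z),3))
        except Exception as e: print(n,c,e)
for c in ['top','scene','wrist']: print(viewer.camera_info(c))
E
```

```text
{'t': 0.0, 'qpos': array([ 1.12321952,  0.57653566,  0.02482232,  1.43788513, -0.01500855,
        1.12900197, -0.05653237]), 'joint_velocities': array([-0.0009725 ,  0.00072614, -0.00046988, -0.00073559,  0.00031678,
       -0.00174776,  0.00043533]), 'joint_torque': array([ 7.88110356e-04, -7.65728903e+01,  2.25096412e+00, -2.85960817e+01,
        1.54516927e-02,  1.28619029e-02,  5.64567145e-06]), 'eef_pos': array([ 0.2400413 , -0.63042722,  0.24444783]), 'tool_rot': array([-8.02774499e-04,  9.83502021e-01,  1.80895266e-01, -1.81426896e-04]), 'contact_force': array([-0.7310849 , -0.22155568, -0.12851949]), 'ft_torque': array([-0.03769059,  0.02270082, -0.02671663]), 'grasp_force': 0.0, 'width': 1.0008174672366386}
jack top [366. 211.] 0.93 [ 0.629 -0.126  0.03 ]
jack scene [267. 268.] 0.63 [ 0.646 -0.107  0.03 ]
saddle top [200. 215.] 0.19 [0.571 0.329 0.05 ]
saddle scene [295. 276.] 0.61 [ 0.628 -0.027  0.05 ]
lift_pad top [254. 217.] 0.94 [0.576 0.178 0.07 ]
lift_pad scene [378. 309.] 0.93 [0.576 0.181 0.07 ]
pump_block top [366. 210.] 0.84 [ 0.624 -0.122  0.06 ]
pump_block scen
[... 1737 characters left out ...]
.21894688]), 'tvec': array([-0.0705842 ,  0.54816676,  1.17636835])}
{'fovy': 43.96543640116469, 'cx': 324.8617960248633, 'cy': 237.9495069975253, 'rvec': array([ 1.03049192,  2.45759475, -1.00794457]), 'tvec': array([ 0.39056518, -0.18103055,  1.71759716])}
{'fovy': 65.70646984690485, 'cx': 316.78249508287416, 'cy': 241.51182926180417, 'tool_from_camera': array([[-8.74007701e-05, -9.56393924e-01, -2.92079878e-01,
         7.51742155e-02],
       [ 9.99999996e-01, -8.74681722e-05, -1.28277971e-05,
         7.11957501e-05],
       [-1.32792659e-05, -2.92079878e-01,  9.56393928e-01,
        -1.28300775e-01],
       [ 0.00000000e+00,  0.00000000e+00,  0.00000000e+00,
         1.00000000e+00]])}
```

```bash
python3 -c "
import cv2
a=cv2.imread('pics/t1.png')[110:350,130:510]
cv2.imwrite('pics/t1c.png',cv2.resize(a,None,fx=2.1,fy=2.1,interpolation=2))"
```

```text
(no output)
```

View pics/t1c.png

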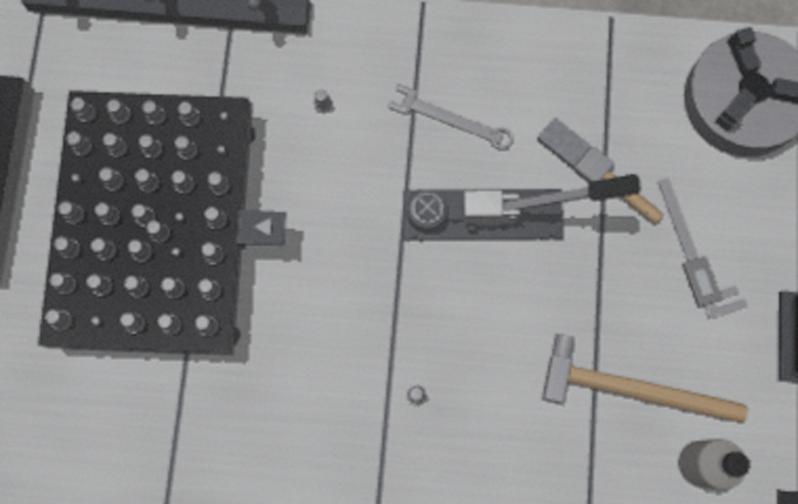

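View pics/s1.png

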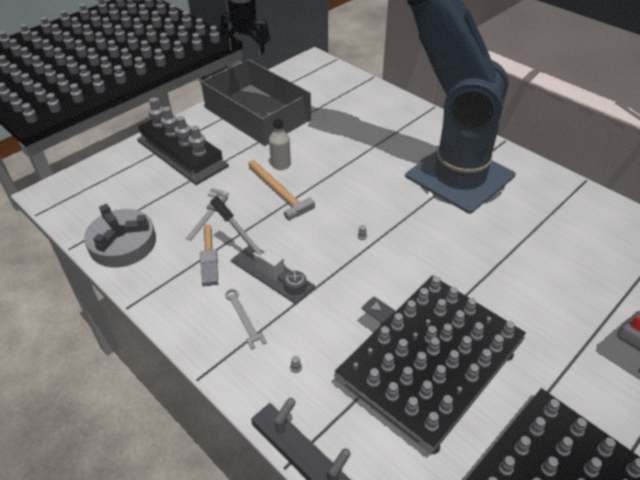

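Top view: tray at left with its bracket triangle near crop (263,227), and jack to its right, saddle at crop (427,209), block (484,204), grip (615,188). Collar_a is at (416,394), collar_b at (321,100). The brush lies close under the grip at about (610,180).

```bash
cat >> h.py <<'E'
def cw(c,z,n='top'): return px2w(n,(c[0]/2.1+130,c[1]/2.1+110),z)
E
python3 - <<'E'
from h import *
for n,c,z in [('saddle',(427,209),.05),('blocktop L',(465,204),.066),('block top R',(503,203),.066),('block c',(483,204),.066),('grip c',(615,188),.135),('bar start',(510,205),.07),
('base1',(406,191),.01),('base2',(562,190),.01),('base3',(562,241),.01),('base4',(403,241),.01),
('tri',(262,227),.07),('armcorner',(286,211),.07),('armcorner2',(284,244),.07),
('tr1',(70,92),.066),('tr2',(248,98),.066),('tr3',(233,354),.066),('tr4',(39,346),.066),('brushend',(655,215),.02),('brushhead',(560,140),.02),('brushferrule',(600,168),.02),('mallet head',(560,340),.03),('colA',(416,394),.036),('colB',(321,97),.036)]:
    print(n,np.round(cw(c,z),4))
E
```

```text
saddle [ 0.6188 -0.0331  0.05  ]
blocktop L [ 0.6254 -0.0818  0.066 ]
block top R [ 0.631  -0.1309  0.066 ]
block c [ 0.6274 -0.1051  0.066 ]
grip c [ 0.6425 -0.2615  0.135 ]
bar start [ 0.628  -0.1397  0.07  ]
base1 [ 0.6522 -0.0024  0.01  ]
base2 [ 0.6718 -0.2142  0.01  ]
base3 [ 0.6005 -0.2179  0.01  ]
base4 [ 0.5823 -0.0044  0.01  ]
tri [0.5716 0.1762 0.07  ]
armcorner [0.5954 0.1478 0.07  ]
armcorner2 [0.5518 0.1455 0.07  ]
tr1 [0.7342 0.4521 0.066 ]
tr2 [0.7461 0.2159 0.066 ]
tr3 [0.4067 0.194  0.066 ]
tr4 [0.3962 0.4373 0.066 ]
brushend [ 0.6446 -0.3395  0.02  ]
brushhead [ 0.7395 -0.2064  0.02  ]
brushferrule [ 0.7042 -0.2628  0.02  ]
mallet head [ 0.4637 -0.2193  0.03  ]
colA [ 0.3783 -0.0388  0.036 ]
colB [0.7673 0.1235 0.036 ]
```

Emit:
step_arm:
  motion:
    - {"dp":[19.3,26.2,0],"dr":[0,0,0.0648],"fingers":0}
    - {"dp":[19.3,26.2,0],"dr":[0,0,0.0648],"fingers":0}
    - {"dp":[19.3,26.2,0],"dr":[0,0,0.0648],"fingers":0}
    - {"dp":[19.3,26.2,0],"dr":[0,0,0.0648],"fingers":0}
    - {"dp":[19.3,26.2,0],"dr":[0,0,0.0648],"fingers":0}
    - {"dp":[19.3,26.2,0],"dr":[0,0,0.0648],"fingers":0}
    - {"dp":[19.3,26.2,0],"dr":[0,0,0.0648],"fingers":0}
    - {"dp":[19.3,26.2,0],"dr":[0,0,0.0648],"fingers":0}
    - {"dp":[19.3,26.2,0],"dr":[0,0,0.0648],"fingers":0}
    - {"dp":[19.3,26.2,0],"dr":[0,0,0.0648],"fingers":0}
    - {"dp":[19.3,26.2,0],"dr":[0,0,0.0648],"fingers":0}
    - {"dp":[19.3,26.2,0],"dr":[0,0,0.0648],"fingers":0}
    - {"dp":[19.3,26.2,0],"dr":[0,0,0.0648],"fingers":0}
    - {"dp":[19.3,26.2,0],"dr":[0,0,0.0648],"fingers":0}
    - {"dp":[19.3,26.2,0],"dr":[0,0,0.0648],"fingers":0}
    - {"dp":[19.3,26.2,0],"dr":[0,0,0.0648],"fingers":0}
    - {"dp":[19.3,26.2,0],"dr":[0,0,0.0648],"fingers":0}
    - {"dp":[19.3,26.2,0],"dr":[0,0,0.0648],"fingers":0}
    - {"dp":[19.3,26.2,0],"dr":[0,0,0.0648],"fingers":0}
    - {"dp":[19.3,26.2,0],"dr":[0,0,0.0648],"fingers":0}

```text
t: 3.17
eef_pos: [0.627, -0.1056, 0.2454]
tool_rot: [0.0, 0.674, 0.739, -0.0]
contact_force: [0.6, -1.4, 1.2]
width: 0.997
grasp_force: 0.0
```

```bash
cat >> h.py <<'E'
def wr(uv,z,s):
    i=viewer.camera_info('wrist'); f=240/np.tan(np.radians(i['fovy'])/2)
    d=np.array([uv[0]-i['cx'],uv[1]-i['cy']]); r=np.hypot(*d); th=r/f
    v=np.array([*(d/max(r,1e-9)*np.sin(th)),np.cos(th)])
    T=np.array(i['tool_from_camera']); q=s['tool_rot']; Rt=R.from_quat([q[1],q[2],q[3],q[0]])
    c=Rt.apply(T[:3,3])+s['eef_pos']; w=Rt.apply(T[:3,:3]@v)
    return c+w*(z-c[2])/w[2]
def toolyaw(s):
    q=s['tool_rot']; y=R.from_quat([q[1],q[2],q[3],q[0]]).as_matrix(); return np.degrees(np.arctan2(y[1,1],y[0,1])),y[:,2]
E
python3 - <<'E'
from h import *
s=ctrl.get_state(); print(s['t'],s['eef_pos'],toolyaw(s))
shot('wrist','w1.png')
for n,z in [('saddle',.05),('lift_pad',.07),('pump_block',.066)]:
    for r in nets.recognise('wrist',n)[:2]: print(n,np.round(r['point']),round(r['score'],2),np.round(wr(r['point'],z,s),4))
E
```

```text
3.1667 [ 0.62698581 -0.10557353  0.2454449 ] (np.float64(5.262652216391413), array([ 2.42867597e-04, -2.25654174e-04, -9.99999945e-01]))
saddle [321. 346.] 0.71 [ 0.645 -0.241  0.05 ]
saddle [320. 133.] 0.69 [ 0.6234 -0.0322  0.05  ]
pump_block [323. 213.] 0.96 [ 0.6327 -0.0991  0.066 ]
```

View pics/w1.png

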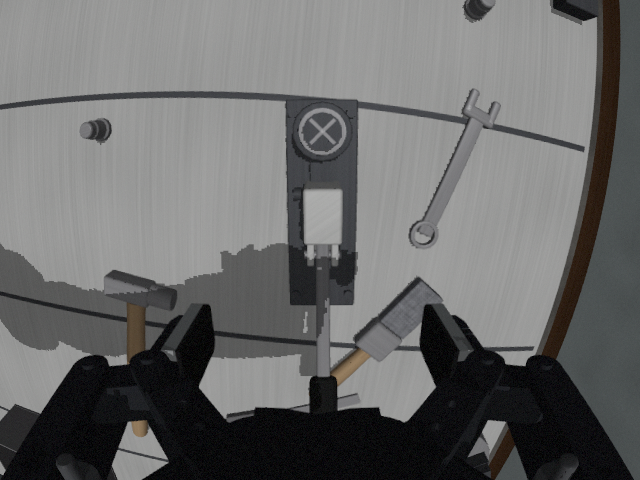

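Wrist view: jack aligned with the tool, saddle (322,130), block top (323,215), clear fingers either side. Descend and grip.

Emit:
step_arm:
  motion:
    - {"dp":[3,3,-25],"dr":[0,0,0],"fingers":0}
    - {"dp":[0,0,-25],"dr":[0,0,0],"fingers":0}
    - {"dp":[0,0,-25],"dr":[0,0,0],"fingers":0}
    - {"dp":[0,0,-25],"dr":[0,0,0],"fingers":0}
    - {"dp":[0,0,-25],"dr":[0,0,0],"fingers":0}
    - {"dp":[0,0,-25],"dr":[0,0,0],"fingers":0}
    - {"dp":[0,0,-25],"dr":[0,0,0],"fingers":0}
    - {"dp":[0,0,-15],"dr":[0,0,0],"fingers":0}
    - {"dp":[0,0,-10],"dr":[0,0,0],"fingers":0}
    - {"dp":[0,0,0],"dr":[0,0,0],"fingers":0}
    - {"dp":[0,0,0],"dr":[0,0,0],"fingers":1}
    - {"dp":[0,0,0],"dr":[0,0,0],"fingers":1}
    - {"dp":[0,0,0],"dr":[0,0,0],"fingers":1}
    - {"dp":[0,0,0],"dr":[0,0,0],"fingers":1}
    - {"dp":[0,0,0],"dr":[0,0,0],"fingers":1}
    - {"dp":[0,0,0],"dr":[0,0,0],"fingers":1}
    - {"dp":[0,0,0],"dr":[0,0,0],"fingers":1}
    - {"dp":[0,0,0],"dr":[0,0,0],"fingers":1}

```text
t: 4.87
eef_pos: [0.6308, -0.1039, 0.0469]
tool_rot: [0.002, 0.675, 0.738, 0.001]
contact_force: [1.7, 0.1, 6.2]
width: 0.389
grasp_force: 60.9
```

```bash
python3 - <<'E'
from h import *
s=ctrl.get_state(); print(s['t'],s['eef_pos'],toolyaw(s),s['contact_force'])
shot('wrist','w2.png')
for n,z in [('saddle',.05),('lift_pad',.07),('pump_block',.066)]:
    for r in nets.recognise('wrist',n)[:2]: print(n,np.round(r['point']),round(r['score'],2),np.round(wr(r['point'],z,s),4))
E
```

```text
4.8667 [ 0.63082366 -0.10389856  0.04689893] (np.float64(5.103291410094961), array([ 3.69256303e-03, -4.17499383e-04, -9.99993095e-01])) [1.70923596 0.11794841 6.21774622]
saddle [316. 134.] 0.71 [ 0.6247 -0.0304  0.05  ]
pump_block [316. 215.] 0.84 [ 0.6267 -0.0545  0.066 ]
```

View pics/w2.png

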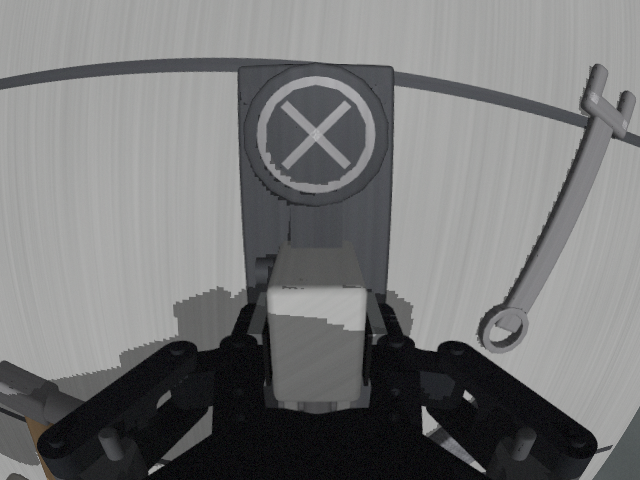

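Gripped; saddle at (316,134) is 73.7 mm ahead of the TCP. Slide to a stop short of the bracket, aligning yaw, then look.

Emit:
step_arm:
  motion:
    - {"dp":[-4.6,10.7,1],"dr":[0,0,-0.0037],"fingers":1}
    - {"dp":[-4.6,10.7,0],"dr":[0,0,-0.0037],"fingers":1}
    - {"dp":[-4.6,10.7,0],"dr":[0,0,-0.0037],"fingers":1}
    - {"dp":[-4.6,10.7,0],"dr":[0,0,-0.0037],"fingers":1}
    - {"dp":[-4.6,10.7,0],"dr":[0,0,-0.0037],"fingers":1}
    - {"dp":[-4.6,10.7,0],"dr":[0,0,-0.0037],"fingers":1}
    - {"dp":[-4.6,10.7,0],"dr":[0,0,-0.0037],"fingers":1}
    - {"dp":[-4.6,10.7,0],"dr":[0,0,-0.0037],"fingers":1}
    - {"dp":[-4.6,10.7,0],"dr":[0,0,-0.0037],"fingers":1}
    - {"dp":[-4.6,10.7,0],"dr":[0,0,-0.0037],"fingers":1}
    - {"dp":[0,0,0],"dr":[0,0,0],"fingers":1}
    - {"dp":[0,0,0],"dr":[0,0,0],"fingers":1}

```text
t: 6.07
eef_pos: [0.5826, 0.0053, 0.0469]
tool_rot: [-0.001, 0.688, 0.726, 0.0]
contact_force: [-4.7, 7.1, 6.8]
width: 0.386
grasp_force: 62.2
```

```bash
python3 - <<'E'
from h import *
s=ctrl.get_state(); print(s['t'],s['eef_pos'],toolyaw(s),s['contact_force'])
shot('wrist','w3.png')
for n,z in [('saddle',.05),('lift_pad',.07),('pump_block',.066)]:
    for r in nets.recognise('wrist',n)[:2]: print(n,np.round(r['point']),round(r['score'],2),np.round(wr(r['point'],z,s),4))
E
```

```text
6.0667 [0.58262242 0.00528416 0.04688111] (np.float64(3.098565448810009), array([-4.23705075e-04,  1.63519937e-03, -9.99998573e-01])) [-4.69784207  7.05790354  6.76160653]
saddle [316. 135.] 0.68 [0.5789 0.0786 0.05  ]
lift_pad [315. 135.] 0.33 [0.5789 0.0787 0.07  ]
pump_block [316. 214.] 0.7 [0.5803 0.0551 0.066 ]
```

View pics/w3.png

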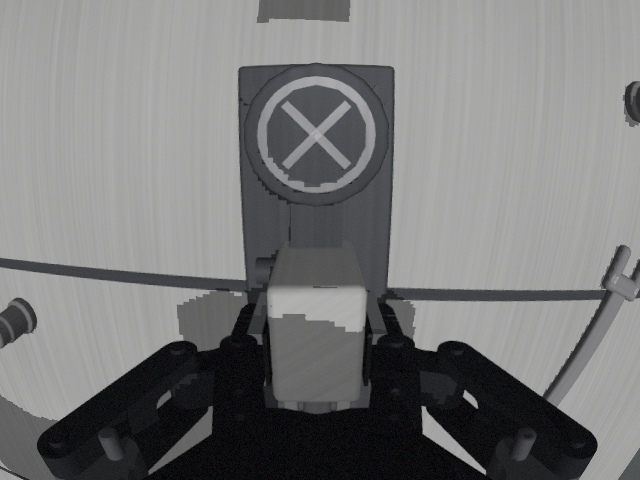

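Only the bracket's shadow edge shows at the top (row 21). Advance 30 mm and look again.

Emit:
step_arm:
  motion:
    - {"dp":[-0.3,6,0],"dr":[0,0,0],"fingers":1}
    - {"dp":[-0.3,6,0],"dr":[0,0,0],"fingers":1}
    - {"dp":[-0.3,6,0],"dr":[0,0,0],"fingers":1}
    - {"dp":[-0.3,6,0],"dr":[0,0,0],"fingers":1}
    - {"dp":[-0.3,6,0],"dr":[0,0,0],"fingers":1}
    - {"dp":[0,0,0],"dr":[0,0,0],"fingers":1}
    - {"dp":[0,0,0],"dr":[0,0,0],"fingers":1}

```text
t: 6.85
eef_pos: [0.5822, 0.0321, 0.0469]
tool_rot: [0.001, 0.689, 0.725, 0.0]
contact_force: [-1.6, -3.3, 5.7]
width: 0.387
grasp_force: 61.9
```

```bash
python3 - <<'E'
from h import *
s=ctrl.get_state(); print(s['t'],s['eef_pos'],toolyaw(s),s['contact_force'])
shot('wrist','w4.png'); 
i=shot('top','t4.png')[150:350,180:420]
cv2.imwrite('pics/t4c.png',cv2.resize(i[:,:,::-1],None,fx=3,fy=3,interpolation=2))
for c,n,z in [('wrist','lift_pad',.07),('top','lift_pad',.07),('top','saddle',.05)]:
    for r in nets.recognise(c,n)[:2]: print(c,n,np.round(r['point']),round(r['score'],2),np.round((wr(r['point'],z,s) if c=='wrist' else px2w(c,r['point'],z)),4))
E
```

```text
6.85 [0.58224949 0.0320566  0.04685162] (np.float64(2.9152196878778027), array([ 9.71193407e-04, -8.73373287e-04, -9.99999147e-01])) [-1.58795377 -3.32400881  5.71757708]
wrist lift_pad [314. 212.] 0.45 [0.5794 0.0834 0.07  ]
top lift_pad [254. 217.] 0.67 [0.5746 0.1772 0.07  ]
top lift_pad [430. 297.] 0.15 [ 0.4008 -0.3038  0.07  ]
top saddle [289. 216.] 0.61 [0.5892 0.0878 0.05  ]
top saddle [282. 218.] 0.59 [0.5837 0.1052 0.05  ]
```

View pics/w4.png

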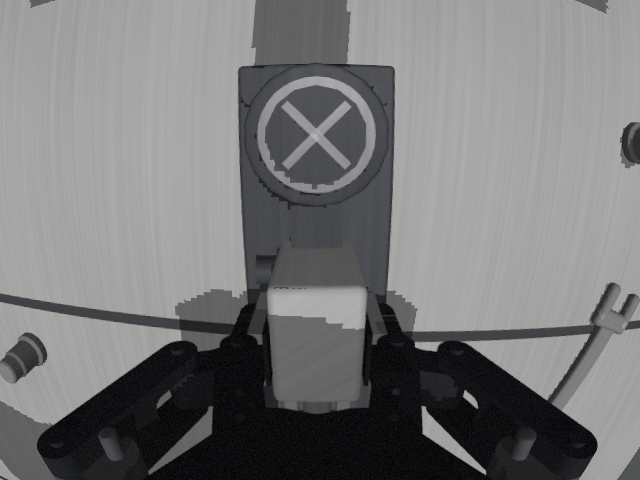

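Wrist: saddle still at (316,135), bracket's shadow above it, bracket itself out of view. Compare in the top view.

View pics/t4c.png

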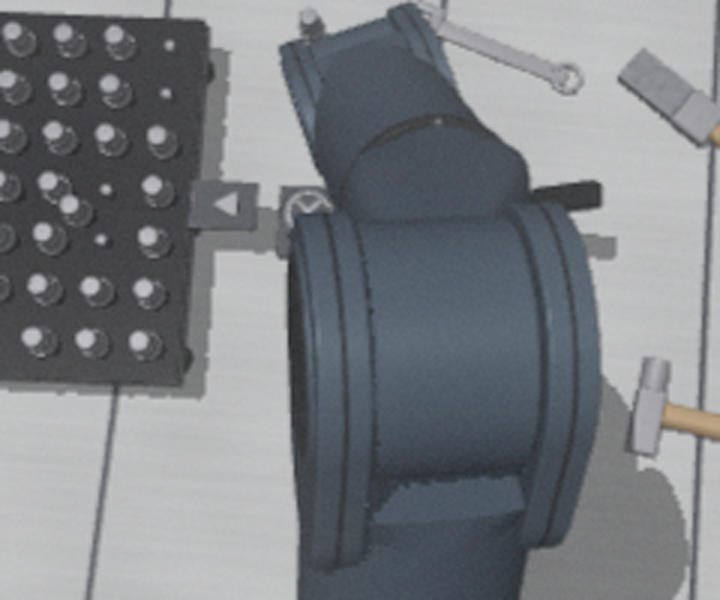

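```bash
python3 - <<'E'
from h import *
g=lambda c,z:np.round(px2w('top',(180+c[0]/3,150+c[1]/3),z),4)
print('saddle',g((307,208),.05),'tri',g((227,204),.07),'end',g((258,184),.07),g((257,229),.07),'plate', g((208,22),.066),g((182,384),.066))
s=ctrl.get_state(); print('wr',wr((316,135),.05,s))
E
```

```text
saddle [0.5792 0.1041 0.05  ] tri [0.5721 0.1738 0.07  ] end [0.5929 0.1481 0.07  ] [0.5515 0.1443 0.07  ] plate [0.7444 0.2123 0.066 ] [0.4081 0.1949 0.066 ]
wr [0.57885421 0.10544469 0.05      ]
```

Emit:
step_arm:
  motion:
    - {"dp":[-1,6,0],"dr":[0,0,0],"fingers":1}
    - {"dp":[-1,6,0],"dr":[0,0,0],"fingers":1}
    - {"dp":[-1,6,0],"dr":[0,0,0],"fingers":1}
    - {"dp":[-1,6,0],"dr":[0,0,0],"fingers":1}
    - {"dp":[-1,6,0],"dr":[0,0,0],"fingers":1}
    - {"dp":[-0.5,6,0],"dr":[0,0,0],"fingers":1}
    - {"dp":[-0.5,6,0],"dr":[0,0,0],"fingers":1}
    - {"dp":[-0.5,6,0],"dr":[0,0,0],"fingers":1}
    - {"dp":[0,4,0],"dr":[0,0,0],"fingers":1}
    - {"dp":[0,0,0],"dr":[0,0,0],"fingers":1}
    - {"dp":[0,0,0],"dr":[0,0,0],"fingers":1}

```text
t: 8.02
eef_pos: [0.5758, 0.0836, 0.0469]
tool_rot: [0.001, 0.689, 0.725, -0.0]
contact_force: [-1.6, -5.2, 6.5]
width: 0.391
grasp_force: 62.2
```

```bash
python3 - <<'E'
from h import *
s=ctrl.get_state(); print(s['t'],s['eef_pos'],toolyaw(s),s['contact_force'])
shot('wrist','w5.png'); print(wr((316,135),.05,s))
for c,n,z in [('wrist','lift_pad',.07)]:
    for r in nets.recognise(c,n)[:2]: print(c,n,np.round(r['point']),round(r['score'],2),wr(r['point'],z,s))
E
```

```text
8.0167 [0.57579954 0.08357683 0.04685097] (np.float64(2.8942095781113557), array([ 8.92519854e-04, -1.38055935e-03, -9.99998649e-01])) [-1.56691733 -5.2093023   6.51903048]
[0.57245072 0.15694846 0.05      ]
wrist lift_pad [326.  81.] 0.56 [0.57436843 0.17253662 0.07      ]
```

View pics/w5.png

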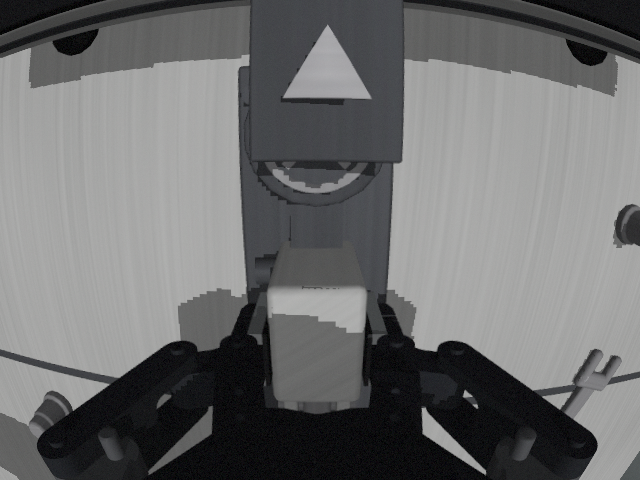

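```bash
python3 - <<'E'
from h import *
s=ctrl.get_state()
for p in [(250,161),(402,161),(326,161),(251,60),(403,60)]: print(p,wr(p,.07,s))
for p in [(327,62),(327,74)]: print(p,wr(p,.072,s))
print('sad',wr((316,135),.05,s))
e=wr((326,161),.07,s); print('pad',e+.025*np.array([-.052,.9986,0]))
E
```

```text
(250, 161) [0.55405942 0.14913999 0.07      ]
(402, 161) [0.59736976 0.15148154 0.07      ]
(326, 161) [0.57561888 0.14998354 0.07      ]
(251, 60) [0.55320075 0.178225   0.07      ]
(403, 60) [0.59576666 0.18077798 0.07      ]
(327, 62) [0.57438956 0.17781398 0.072     ]
(327, 74) [0.57456114 0.17439341 0.072     ]
sad [0.57243278 0.15696654 0.05      ]
pad [0.57431888 0.17494854 0.07      ]
```

Bracket visible: end at row 161, triangle centroid (327,74), saddle ring peeking out below; remaining move is about (+2, +18) mm.

Emit:
step_arm:
  motion:
    - {"dp":[1,5,0],"dr":[0,0,0],"fingers":1}
    - {"dp":[1,5,0],"dr":[0,0,0],"fingers":1}
    - {"dp":[0,5,0],"dr":[0,0,0],"fingers":1}
    - {"dp":[0,3.5,0],"dr":[0,0,0],"fingers":1}
    - {"dp":[0,0,0],"dr":[0,0,0],"fingers":1}
    - {"dp":[0,0,0],"dr":[0,0,0],"fingers":1}
    - {"dp":[0,0,0],"dr":[0,0,0],"fingers":1}

```text
t: 8.7
eef_pos: [0.5777, 0.1016, 0.0468]
tool_rot: [0.001, 0.689, 0.725, -0.0]
contact_force: [-0.7, -6.1, 7.5]
width: 0.389
grasp_force: 62.3
```

```bash
python3 - <<'E'
from h import *
s=ctrl.get_state(); print(s['t'],s['eef_pos'],toolyaw(s),s['contact_force'])
shot('wrist','w6.png'); print('sad',wr((316,135),.05,s))
for c,n,z in [('wrist','lift_pad',.07)]:
    for r in nets.recognise(c,n)[:2]: print(c,n,np.round(r['point']),round(r['score'],2),wr(r['point'],z,s))
E
```

```text
8.7 [0.57774893 0.101554   0.04683525] (np.float64(2.87029350546198), array([ 6.22571766e-04, -1.85230020e-03, -9.99998091e-01])) [-0.68915682 -6.14496522  7.49426238]
sad [0.57443161 0.17492957 0.05      ]
wrist lift_pad [313. 117.] 0.66 [0.57344685 0.18010118 0.07      ]
wrist lift_pad [580. 393.] 0.37 [0.70131213 0.07737669 0.07      ]
```

View pics/w6.png

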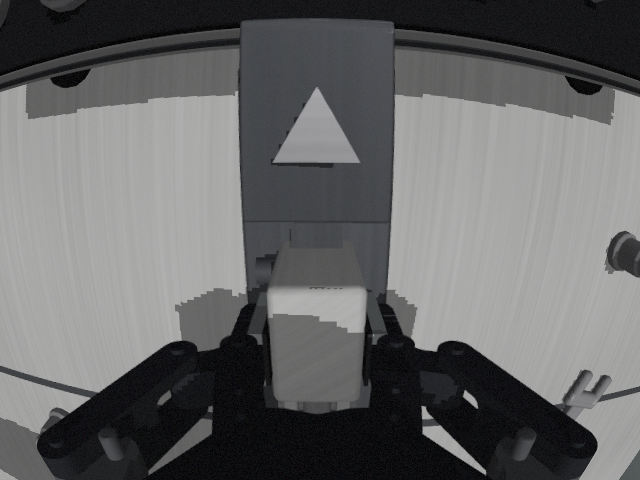

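Triangle centroid (316,138) now coincides with the hidden saddle at (316,135). Release, rise, and go over the handle with fingers shut.

Emit:
step_arm:
  motion:
    - {"dp":[0,0,0],"dr":[0,0,0],"fingers":0.3}
    - {"dp":[0,0,0],"dr":[0,0,0],"fingers":0.3}
    - {"dp":[0,0,0],"dr":[0,0,0],"fingers":0.3}
    - {"dp":[0,0,0],"dr":[0,0,0],"fingers":0.3}
    - {"dp":[0,0,10],"dr":[0,0,0],"fingers":0.3}
    - {"dp":[0,0,20],"dr":[0,0,0],"fingers":0.3}
    - {"dp":[0,0,25],"dr":[0,0,0],"fingers":0.3}
    - {"dp":[0,0,25],"dr":[0,0,0],"fingers":0.5}
    - {"dp":[0,0,25],"dr":[0,0,0],"fingers":1}
    - {"dp":[0,0,25],"dr":[0,0,0],"fingers":1}
    - {"dp":[1.5,-28,0],"dr":[0,0,0],"fingers":1}
    - {"dp":[1.5,-28,0],"dr":[0,0,0],"fingers":1}
    - {"dp":[1.5,-28,0],"dr":[0,0,0],"fingers":1}
    - {"dp":[1.5,-28,0],"dr":[0,0,0],"fingers":1}
    - {"dp":[1.5,-27,0],"dr":[0,0,0],"fingers":1}
    - {"dp":[0,0,0],"dr":[0,0,0],"fingers":1}
    - {"dp":[0,0,0],"dr":[0,0,0],"fingers":1}

```text
t: 10.22
eef_pos: [0.5845, -0.0372, 0.1768]
tool_rot: [0.0, 0.69, 0.724, -0.0]
contact_force: [0.6, 0.1, -0.5]
width: 0.004
grasp_force: 0.0
```

```bash
python3 - <<'E'
from h import *
s=ctrl.get_state(); print(s['t'],s['eef_pos'],toolyaw(s),s['contact_force'],s['width'])
shot('wrist','w7.png')
i=shot('scene','s7.png')[180:400,180:480]
b=cv2.imread('pics/w7.png'); c=cv2.resize(i[:,:,::-1],None,fx=1.6,fy=1.6,interpolation=2)
b=cv2.resize(b,(320,240)); out=np.zeros((352,800,3),np.uint8); out[:240,:320]=b; out[:,320:]=c[:352,:480]; cv2.imwrite('pics/m7.png',out)
for n,z in [('handle_end',.139),('lift_pad',.07)]:
    for r in nets.recognise('wrist',n)[:2]: print(n,np.round(r['point']),round(r['score'],2),wr(r['point'],z,s))
E
```

```text
10.2167 [ 0.58454842 -0.03722485  0.17680673] (np.float64(2.7932202219779994), array([ 6.56510769e-05, -4.88044053e-04, -9.99999879e-01])) [ 0.61898699  0.12585748 -0.53068921] 0.003615456446323969
handle_end [316. 215.] 0.92 [ 0.58309308 -0.00073841  0.139     ]
lift_pad [ 98. 216.] 0.51 [ 0.42335954 -0.02281282  0.07      ]
lift_pad [316. 214.] 0.47 [ 0.58353664 -0.01589588  0.07      ]
```

View pics/m7.png

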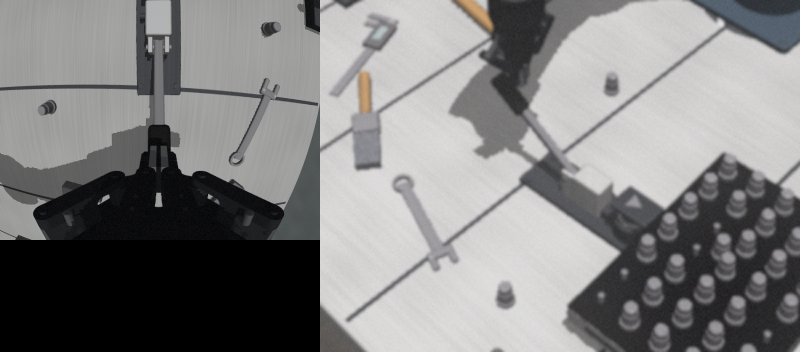

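Fingers sit shut above the grip, jack under the bracket. First stroke, following the handle's arc.

Emit:
step_arm:
  motion:
    - {"dp":[0,0,-8],"dr":[0,0,0],"fingers":1}
    - {"dp":[0,0,-8],"dr":[0,0,0],"fingers":1}
    - {"dp":[0,0,-8],"dr":[0,0,0],"fingers":1}
    - {"dp":[0.2,-5,-7.2],"dr":[0,0,0],"fingers":1}
    - {"dp":[0.2,-5,-7.2],"dr":[0,0,0],"fingers":1}
    - {"dp":[0.2,-4,-7.7],"dr":[0,0,0],"fingers":1}
    - {"dp":[0.2,-4,-7.7],"dr":[0,0,0],"fingers":1}
    - {"dp":[0.2,-3,-8.1],"dr":[0,0,0],"fingers":1}
    - {"dp":[0.2,-3,-8.1],"dr":[0,0,0],"fingers":1}
    - {"dp":[0.2,-2,-8.5],"dr":[0,0,0],"fingers":1}
    - {"dp":[0.2,-2,-8.5],"dr":[0,0,0],"fingers":1}
    - {"dp":[0,-1.5,-8.5],"dr":[0,0,0],"fingers":1}
    - {"dp":[0,0,-4],"dr":[0,0,0],"fingers":1}
    - {"dp":[0,0,0],"dr":[0,0,0],"fingers":1}
    - {"dp":[0,0,0],"dr":[0,0,0],"fingers":1}

```text
t: 11.67
eef_pos: [0.5865, -0.065, 0.0781]
tool_rot: [0.001, 0.689, 0.725, 0.0]
contact_force: [-5.3, 1.4, 23.1]
width: -0.001
grasp_force: 11.4
```

```bash
python3 - <<'E'
from h import *
s=ctrl.get_state(); print(s['t'],s['eef_pos'],s['contact_force'])
E
```

```text
11.6667 [ 0.58653232 -0.06501966  0.07806805] [-5.34235248  1.43801592 23.05522707]
```

Emit:
step_arm:
  motion:
    - {"dp":[0,1.5,12.5],"dr":[0,0,0],"fingers":1}
    - {"dp":[-0.4,4,17],"dr":[0,0,0],"fingers":1}
    - {"dp":[-0.4,6,16.2],"dr":[0,0,0],"fingers":1}
    - {"dp":[-0.4,8,15.4],"dr":[0,0,0],"fingers":1}
    - {"dp":[-0.4,10,14.4],"dr":[0,0,0],"fingers":1}
    - {"dp":[0,0,8],"dr":[0,0,0],"fingers":1}
    - {"dp":[0,0,0],"dr":[0,0,0],"fingers":1}
    - {"dp":[0,0,0],"dr":[0,0,0],"fingers":1}
    - {"dp":[0,0,-8],"dr":[0,0,0],"fingers":1}
    - {"dp":[0.2,-5,-7.2],"dr":[0,0,0],"fingers":1}
    - {"dp":[0.2,-5,-7.2],"dr":[0,0,0],"fingers":1}
    - {"dp":[0.2,-4,-7.7],"dr":[0,0,0],"fingers":1}
    - {"dp":[0.2,-4,-7.7],"dr":[0,0,0],"fingers":1}
    - {"dp":[0.2,-3,-8.1],"dr":[0,0,0],"fingers":1}
    - {"dp":[0.2,-3,-8.1],"dr":[0,0,0],"fingers":1}
    - {"dp":[0.2,-2,-8.5],"dr":[0,0,0],"fingers":1}
    - {"dp":[0.2,-2,-8.5],"dr":[0,0,0],"fingers":1}
    - {"dp":[0,-1.5,-8.5],"dr":[0,0,0],"fingers":1}
    - {"dp":[0,0,-4],"dr":[0,0,0],"fingers":1}
    - {"dp":[0,0,0],"dr":[0,0,0],"fingers":1}

```text
t: 13.33
eef_pos: [0.5865, -0.0661, 0.0777]
tool_rot: [0.001, 0.689, 0.725, -0.0]
contact_force: [-7.2, -0.3, 30.4]
width: 0.001
grasp_force: 14.8
```

```bash
python3 - <<'E'
from h import *
s=ctrl.get_state(); print(s['t'],s['eef_pos'],s['contact_force'])
shot('wrist','w8.png')
i=shot('scene','s8.png')[250:470,300:550]
a=cv2.imread('pics/s7.png')[250:470,300:550]
cv2.imwrite('pics/m8.png',np.hstack([cv2.resize(x,None,fx=1.6,fy=1.6,interpolation=2) for x in (a,i[:,:,::-1])]))
E
```

```text
13.3333 [ 0.58651656 -0.06612018  0.07769015] [-7.24804835 -0.31467162 30.40173647]
```

View pics/m8.png

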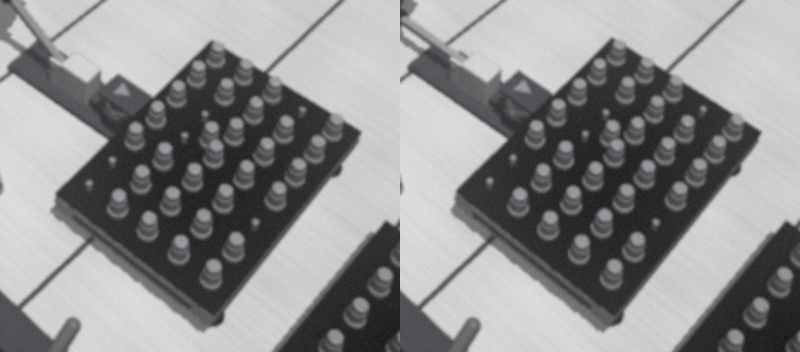

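Right half (after stroke 2) shows the near side of the tray slightly raised versus left. Third stroke, then measure by image registration.

Emit:
step_arm:
  motion:
    - {"dp":[0,1.5,12.5],"dr":[0,0,0],"fingers":1}
    - {"dp":[-0.4,4,17],"dr":[0,0,0],"fingers":1}
    - {"dp":[-0.4,6,16.2],"dr":[0,0,0],"fingers":1}
    - {"dp":[-0.4,8,15.4],"dr":[0,0,0],"fingers":1}
    - {"dp":[-0.4,10,14.4],"dr":[0,0,0],"fingers":1}
    - {"dp":[0,0,8],"dr":[0,0,0],"fingers":1}
    - {"dp":[0,0,0],"dr":[0,0,0],"fingers":1}
    - {"dp":[0,0,0],"dr":[0,0,0],"fingers":1}
    - {"dp":[0,0,-8],"dr":[0,0,0],"fingers":1}
    - {"dp":[0.2,-5,-7.2],"dr":[0,0,0],"fingers":1}
    - {"dp":[0.2,-5,-7.2],"dr":[0,0,0],"fingers":1}
    - {"dp":[0.2,-4,-7.7],"dr":[0,0,0],"fingers":1}
    - {"dp":[0.2,-4,-7.7],"dr":[0,0,0],"fingers":1}
    - {"dp":[0.2,-3,-8.1],"dr":[0,0,0],"fingers":1}
    - {"dp":[0.2,-3,-8.1],"dr":[0,0,0],"fingers":1}
    - {"dp":[0.2,-2,-8.5],"dr":[0,0,0],"fingers":1}
    - {"dp":[0.2,-2,-8.5],"dr":[0,0,0],"fingers":1}
    - {"dp":[0,-1.5,-8.5],"dr":[0,0,0],"fingers":1}
    - {"dp":[0,0,-4],"dr":[0,0,0],"fingers":1}
    - {"dp":[0,0,0],"dr":[0,0,0],"fingers":1}

```text
t: 15.1
eef_pos: [0.5865, -0.066, 0.0776]
tool_rot: [0.001, 0.689, 0.725, -0.0]
contact_force: [-7.3, 0.3, 30.6]
width: -0.006
grasp_force: 15.4
```

```bash
cat > lift.py <<'E'
from h import *
import sys
def meas(new,old='s7.png'):
    a=cv2.imread('pics/'+old,0); b=cv2.imread('pics/'+new,0)
    # points: tray frame (u,v) -> world; collars near the near rail and far rail
    o=np.array([.5744,.175,0]); X=np.array([.9986,.052,0]); Y=np.array([-.052,.9986,0])
    c=cv2.goodFeaturesToTrack(a[250:470,300:550],150,.02,4).reshape(-1,2)+[300,250]
    n,st,_=cv2.calcOpticalFlowPyrLK(a,b,c.astype(np.float32).reshape(-1,1,2),None,winSize=(15,15))
    n=n.reshape(-1,2); A=[];B=[]
    for p,q,ok in zip(c,n,st.ravel()):
        w=px2w('scene',p,.085)-o; x,y=w@X,w@Y
        if not ok or not(.035<y<.27) : continue
        # unknowns: far-pivot tilt th about y=260mm, tray shift (sx,sy)
        P=w+o; e=1e-3; J=lambda d:(w2px('scene',P+np.array(d))-w2px('scene',P))
        r=.26-y
        k=J(e*(Z(r)+0.085*Y)) /e
        A+= [np.column_stack([k,J(e*X)/e,J(e*Y)/e])]; B+=[q-p]
    A=np.vstack(A);B=np.hstack(B)
    from scipy.optimize import least_squares
    s=least_squares(lambda v:A@v-B,[0,0,0],loss='soft_l1',f_scale=.3)
    t=s.x; print(new,'n',len(B)//2,'pad lift mm',t[0]*260,'feet',t[0]*210,'shift xy mm',t[1:]*1e3,'rms',np.median(np.abs(A@t-B)))
Z=lambda r:np.array([0,0,r])
E
python3 - <<'E'
from lift import *
s=ctrl.get_state(); print(s['t'],s['eef_pos'],s['contact_force'])
shot('scene','s9.png'); meas('s8.png'); meas('s9.png')
E
```

```text
15.1 [ 0.58651515 -0.06604192  0.07758811] [-7.32554381  0.3425336  30.60247237]
s8.png n 111 pad lift mm 6.782621972463451 feet 5.478271593143556 shift xy mm [ 0.019729   -1.43118201] rms 0.09349613951196958
s9.png n 111 pad lift mm 13.746741905444297 feet 11.103137692858855 shift xy mm [-0.12074075 -3.46698328] rms 0.16700405389210599
```

Emit:
step_arm:
  motion:
    - {"dp":[0,0,0.4],"dr":[0,0,0],"fingers":1}
    - {"dp":[0,0,0],"dr":[0,0,0],"fingers":1}
    - {"dp":[0,0,0],"dr":[0,0,0],"fingers":1}
    - {"dp":[0,0,0],"dr":[0,0,0],"fingers":1}
    - {"dp":[0,0,0],"dr":[0,0,0],"fingers":1}
    - {"dp":[0,0,0],"dr":[0,0,0],"fingers":1}

```text
t: 15.65
eef_pos: [0.5865, -0.066, 0.0781]
tool_rot: [0.001, 0.689, 0.725, -0.0]
contact_force: [-5.1, -0.0, 23.9]
width: 0.003
grasp_force: 11.9
```

```bash
python3 - <<'E'
from lift import *
s=ctrl.get_state(); print(s['t'],s['eef_pos'],s['contact_force'])
i=shot('scene','s10.png'); meas('s10.png')
w=shot('wrist','w10.png')
c=cv2.resize(i[200:420,180:430,::-1],None,fx=1.6,fy=1.6,interpolation=2)
cv2.imwrite('pics/m10.png',np.hstack([cv2.resize(w[:,:,::-1],(400,300)),c[:300,:400]]))
E
```

```text
15.65 [ 0.58647091 -0.06601918  0.07805021] [-5.09822655e+00 -1.56272823e-02  2.39383745e+01]
s10.png n 111 pad lift mm 14.411091364860084 feet 11.63972764084853 shift xy mm [-0.14852429 -3.70577841] rms 0.17620957395422449
```

View pics/m10.png

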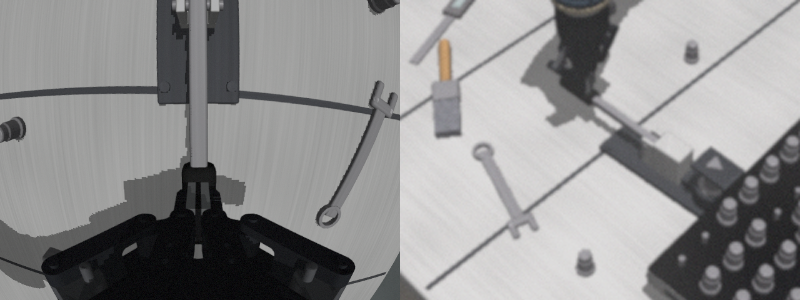

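The handle is held down near level, the jack sits flat under the raised bracket, and nothing else has been disturbed. Handing in.

```bash
python3 -c "
from station import ctrl
print(ctrl.close_job())"
```

```text
the job is handed in; nothing more can be done
None
```

I handed the job in after three handle strokes: the jack is centred under the bracket, the near feet measure about 11 mm clear, and the handle is held down with about 24 N; no verdict came back.

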